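Fetch the balm pot from behind the testers

TASK

A customer wants to try the balm, but its pot stands at the back of the wooden tester tray with two bottles in front of it. First clear both bottles aside, standing them on the dark counter mat, then put the balm pot centred on the picture coaster, and only then put each bottle back upright, centred on the tray spot where it stood at the start. Let go of everything and leave the other things on the counter where they are.

Things in the scene. Friction and masses are not known exactly. Their poses are not given: they have to be found in the camera images.
- brown_bottle_center (a point): brown glass sample bottle with black dropper top, standing; 33 mm body diameter up to 62 mm, then a narrower neck and top, 102 mm tall in all; point on its axis 51 mm above its foot; z up. Grip the body, near this point
- white_bottle_center (a point): white bottle with a tall red cap, standing; about 36 x 42 mm across, 106 mm tall, with nearly straight sides; it can be gripped anywhere up to 90 mm above its foot; point on its axis 53 mm above its foot; z up. The two bottles stand on the front and middle spots of the tray, either one in front
- pot_center (a point): round balm pot, 58 mm diameter, 50 mm tall, white with red lid (lid is fixed on); stands on the rear spot of the tray, behind both bottles; point on its axis 25 mm above its foot; z up
- tray: fixed wooden tester tray, 204 (x) x 105 (y) mm, floor 8 mm above the counter, rim 6 mm wide and 14 mm high over the counter; origin at the centre of its underside on the counter; three flat cork discs mark the spots in its floor on the line y = 0: front at x = -66 mm, middle at x = -10 mm, rear (for the pot) at x = +48 mm; the rear is away from the robot
- mat: fixed dark rubber counter mat (the side area), 160 (x) x 95 (y) mm, 4 mm thick; origin at the centre of its underside on the counter. Fixed things round the work: a tall open box of cards to the right (its near side at about y = -0.17 m; cross it with the fingertips at 0.38 m or higher), and a steel post rising at the back left (about x = 0.67, y = 0.35 m)
- coaster: fixed round coaster with a printed picture, 109 mm diameter, 5 mm thick; origin at the centre of its underside on the counter
- pin_tin: bystander: round food tin, 75 mm diameter, 58 mm tall; origin at the centre of its underside
- tape_duct: bystander: small dark roll of tape lying flat, 53 mm diameter, 19 mm high; origin at the centre of its underside

How it is judged:
By the outcome, as a careful person would: the job done as asked, in the order asked, and still so for the second after the job is handed in, with the robot touching nothing.
It also fails if it takes over 102 s, if anything falls off the work surface, if the arm or the gripper's body presses on something with over 40 N, if the wrist force passes 120 N, or if a joint passes its speed limit or range.

ROBOT

A 7-joint arm with a two-finger parallel gripper is mounted at the origin on a cart in front of the work surface, level with it; the furniture and walls round the work are solid. World frame = base frame: x ahead of the robot, y to its left, z up, the work surface at z = 0. Lengths are in mm, angles in degrees, forces in N, time in s.
With the tool pointing down it reaches from about 400 to 900 mm from the base axis. Payload 5.6 kg.
Tool frame: the origin (TCP) lies at the very end of the fingers, on their centre line; the grasp point (between the pads) lies 19 mm behind it (robot.tcp_to_grasp is the x of the grasp point in the tool frame, in mm); x points along the fingers, y is the direction in which the jaws open and shut, and the axes are right-handed (so a half turn about x gives the same grasp; the last joint's range is limited). The gripper opens to 92 mm and grips with 3 to 60 N. Pads are 20 mm wide; open, the fingers measure 128 mm over their backs; the gripper's body (75 mm by 189 mm) begins 69 mm behind the grasp point.
Start: joints at [-66.005, 26.786, -0.665, 91.828, 0.344, 61.387, -3.226], TCP at [289.654, 581.902, 214.592] pointing down, gripper open.
Joint ranges: [-144.91, 144.91], [-17.63, 115.5], [-89.93, 88.59], [15.96, 139.68], [-74.01, 254.01], [8.47, 105.57], [-167.45, 167.45]. Speed limits (degrees/s): [147.25, 147.25, 180, 180, 180, 180, 180].

INTERFACE

Orientations are given as a 3x3 rotation matrix whose columns are the frame's x, y, z axes.
In Python, from station import readout, grab_frame, robot gives the robot as it stands. The module is installed in compiled form; this text tells all that it offers.
- The arm moves only by the tool servo_tool, never from a script. Its argument "deltas" is a list that holds one entry, the list of rows, each a list of 7 numbers: the finger opening in m, from 0 to 0.0919, then the shift along the world's x, y, z in m, then the turn, a rotation vector about the world's x, y, z in degrees. In form: [[[hand, x, y, z, rx, ry, rz], ...]]. A call has 1 to 12 rows; each row is the pose to reach, as a shift and turn from the pose commanded when the call began; what a row does not reach only later rows make up. A row lasts 1/10 s, in which the tool goes at most 50 mm and 8.59 degrees, less where a joint would pass 70% of its speed; a pose out of reach is approached as far as the arm can. A call with a gripper value outside its range is refused whole. The fingers move at their own pace and stop on an object; the grip force is fixed at half the most. Time passes only in rows, so rows that repeat a pose let the fingers close. It gives the time, the measured TCP pose, the force and the opening at its end, in the units of the state.
- readout.get_state(): the state, without advancing time (a new reading comes with each control period).
- grab_frame(name): name is "scene" or "top"; returns a dict with "pixels" (480x640x3 uint8, red, green, blue), "vfov" (degrees; the focal length in pixels is half the picture's height over the tangent of half this angle, whatever the lens; pixels are square), "cx", "cy" (the principal point, pixels), "R" (3x3) and "t" (3): a world point X has camera coordinates R X + t. Camera axes: x right, y down, z forward; pixel columns grow to the right and rows downward; lengths in mm; the calibration is good to about 2 mm. A picture is of the moment at which its call begins. There is no depth.
- robot.job_done(): hands the job in, once; it reports no verdict.
The state is a dict: "t": time; "q": joint angles; "qd": joint speeds; "tau": joint torques, N m; "tool_pos": TCP position; "orientation": TCP orientation; "force": force on the tool from outside, world axes, zero at the start; "wrist_torque": the same for the moment, N m; "width": finger opening in mm.
Only numpy, scipy, OpenCV 4.12 (cv2) and the standard library are available. Lean on these libraries where they do the work, as an engineer would, in place of code of your own. Each camera call takes 0.05 s, during which the arm holds its last target.

## Working session

There is one attempt and no reset: what is moved stays moved. The work goes in short steps, Python scripts to look and compute and a tool call to move; the robot and the scene stay as the last step left them, time stands still between calls to the robot, and variables do not carry over. Pictures are saved under pics/ and viewed, and the job is handed in when it is done.

Besides the shell and the picture viewer there is one more tool, called after ">>>" as a command line: name --argument value ..., lists and objects as JSON in quotes. servo_tool: Moves the arm, as the interface text tells. Its arguments: {"type":"object","properties":{"deltas":{"type":"array"}},"required":["deltas"]}

```bash
mkdir -p pics; python3 - <<'E'
from station import readout, grab_frame, robot
import cv2
print(readout.get_state(), robot.tcp_to_grasp)
for n in("scene","top"):
    f=grab_frame(n); cv2.imwrite(f"pics/{n}0.png",f["pixels"][:,:,::-1]); print(n,f["vfov"],f["cx"],f["cy"],f["R"],f["t"])
E
```

```text
{'t': 0.0, 'q': array([-66.00434338,  26.83693736,  -0.66507592,  91.88075206,
         0.34421045,  61.38870362,  -3.22622038]), 'qd': array([-0.18751601,  0.06046178,  0.00858078, -0.11864722, -0.00703128,
        0.10383903, -0.00347416]), 'tau': array([ 3.15450143e-04, -5.20580006e+01, -1.27276345e-02, -2.43740988e+01,
       -5.67405496e-02,  1.72627147e-02,  1.51605204e-04]), 'tool_pos': array([289.41224538, 581.34523497, 213.63098534]), 'orientation': array([[-6.92761420e-04,  4.45619901e-01,  8.95221997e-01],
       [-1.68566842e-03,  8.95220420e-01, -4.45620420e-01],
       [-9.99998339e-01, -1.81775608e-03,  1.30993224e-04]]), 'force': array([-0.68858996,  1.26953579,  0.21591921]), 'wrist_torque': array([ 0.03114519, -0.03476954, -0.01567092]), 'width': 91.96729278162064} -18.700000000000003
scene 47.35862852190268 302.2728549052661 237.91496094198345 [[-0.53344485 -0.84549637 -0.02392657]
 [-0.38140853  0.265696   -0.8854    ]
 [ 0.75495969 -0.46318627 -0.46421369]] [422.50676176 289.11453633 473.81682619]
top 45.86563073227228 303.70456395258725 242.27253600906857 [[-0.08317058 -0.99653155 -0.00274386]
 [-0.97410597  0.08187921 -0.21074476]
 [ 0.21023846 -0.01485496 -0.97753727]] [160.92555046 628.53270511 871.75357565]
```

View pics/scene0.png

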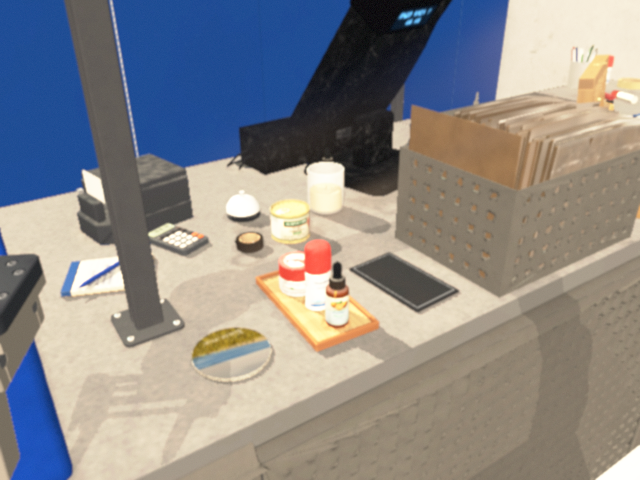

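View pics/top0.png

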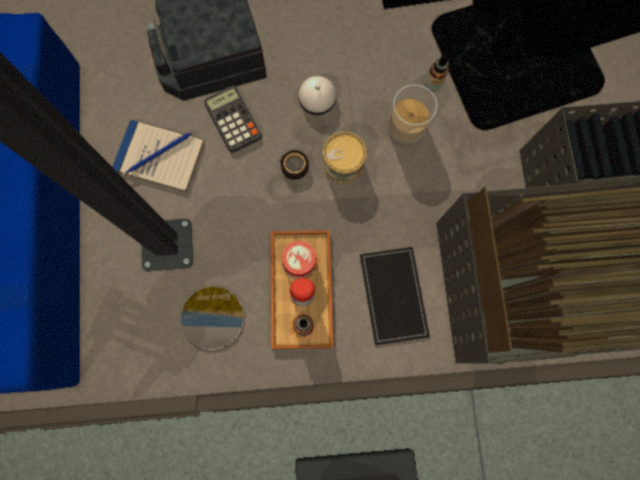

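The views show the tray at top px (302,290) with the brown bottle in front at (303,324), the white one in the middle at (302,289) and the pot at the rear at (299,259). The mat is at (394,296) and the coaster at (213,319). Next I'll measure them.

```bash
cat > h.py <<'E'
import numpy as np, cv2
from station import readout, grab_frame, robot
def ray(f,u,v):
    fl=240/np.tan(np.radians(f["vfov"]/2)); R=np.array(f["R"]);t=np.array(f["t"])
    return -R.T@t, R.T@np.array([(u-f["cx"])/fl,(v-f["cy"])/fl,1.])
def onz(f,u,v,z):
    c,d=ray(f,u,v); return c+d*(z-c[2])/d[2]
def proj(f,X):
    fl=240/np.tan(np.radians(f["vfov"]/2)); p=np.array(f["R"])@np.array(X,float)+np.array(f["t"])
    return p[:2]/p[2]*fl+[f["cx"],f["cy"]]
def tri(a,b):
    (c1,d1),(c2,d2)=a,b
    s=np.linalg.lstsq(np.c_[d1,-d2],c2-c1,rcond=None)[0]
    p,q=c1+s[0]*d1,c2+s[1]*d2
    return (p+q)/2,np.linalg.norm(p-q)
def big(m):
    cs,_=cv2.findContours(m.astype(np.uint8),cv2.RETR_EXTERNAL,cv2.CHAIN_APPROX_NONE)
    return max(cs,key=cv2.contourArea)
E
python3 - <<'E'
from h import *
for n in("scene","top"):
    f=grab_frame(n); h=cv2.cvtColor(f["pixels"],cv2.COLOR_RGB2HSV); H,S,V=[h[...,i].astype(int) for i in range(3)]
    np.save(f"pics/{n}_hsv.npy",h)
    v=proj(f,[0,0,0]);
    def win(m,x0,x1,y0,y1):
        o=np.zeros(m.shape,bool); o[y0:y1,x0:x1]=m[y0:y1,x0:x1]; return o
    w={"scene":dict(tray=(245,390,250,350),mat=(340,470,245,315),coa=(180,285,318,390)),
       "top":dict(tray=(260,345,222,358),mat=(350,438,240,352),coa=(170,257,275,362))}[n]
    c=big(win(((H<25)&(S>110)&(V>70)),*w["tray"])); c=cv2.convexHull(c)
    q=cv2.approxPolyDP(c,6,True)[:,0]; print(n,"tray",[np.round(onz(f,*p,14)[:2]).tolist() for p in q],q.tolist(),cv2.contourArea(c))
    c=big(win(V<75,*w["mat"])); r=cv2.convexHull(c); q=cv2.approxPolyDP(r,5,True)[:,0]
    print("mat",[np.round(onz(f,*p,4)[:2]).tolist() for p in q],q.tolist())
    if n=="top":
        # saturation sample around the coaster
        for u in range(172,256,6): print((u,h[319,u].tolist()),end=" ")
        print()
    # red caps
    cs,_=cv2.findContours(win(((H<8)|(H>172))&(S>150)&(V>80),260,345,230,330).astype(np.uint8),0,1)
    for k in cs:
        if cv2.contourArea(k)>30:
            print("red",cv2.boundingRect(k),cv2.minEnclosingCircle(k))
    im=f["pixels"][:,:,::-1]
    a,b,cc,d={"scene":(170,470,230,390),"top":(170,440,220,360)}[n]
    z=cv2.resize(im[cc:d,a:b],None,fx=2.6,fy=2.6,interpolation=cv2.INTER_CUBIC); cv2.imwrite(f"pics/z{n}.png",z)
E
```

```text
scene tray [[678.0, 13.0], [456.0, 85.0], [465.0, 186.0], [672.0, 165.0], [705.0, 51.0]] [[330, 250], [378, 327], [315, 349], [256, 277], [304, 250]] 7224.5
mat [[552.0, -60.0]] [[409, 273]]
red (279, 243, 52, 38) ((303.5, 258.5), 28.46938133239746)
top tray [[669.0, 61.0], [469.0, 73.0], [474.0, 177.0], [675.0, 165.0]] [[329, 230], [333, 346], [271, 348], [270, 232]] 7282.0
mat [[629.0, -81.0], [471.0, -91.0], [465.0, -1.0], [622.0, 10.0]] [[411, 247], [428, 337], [376, 345], [360, 255]]
(172, [17, 68, 105]) (178, [19, 58, 106]) (184, [98, 53, 86]) (190, [98, 63, 81]) (196, [102, 74, 86]) (202, [101, 80, 86]) (208, [101, 91, 84]) (214, [98, 76, 84]) (220, [100, 72, 85]) (226, [99, 57, 85]) (232, [102, 64, 88]) (238, [96, 43, 88]) (244, [18, 55, 102]) (250, [16, 66, 127]) 
red (282, 242, 34, 60) ((298.0, 271.5), 29.770050048828125)
```

View pics/ztop.png

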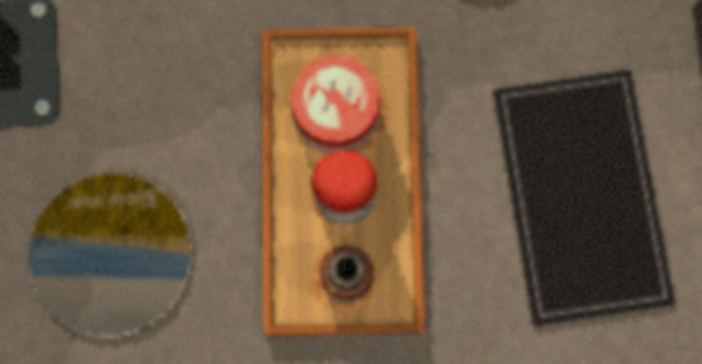

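View pics/zscene.png

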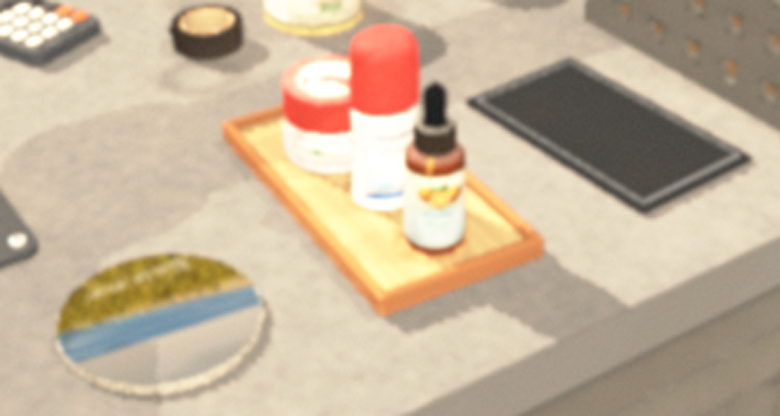

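```bash
python3 - <<'E'
from h import *
fs=grab_frame("scene"); ft=grab_frame("top")
S=lambda x,y:(170+(x+.5)/2.6-.5,230+(y+.5)/2.6-.5); T=lambda x,y:(170+(x+.5)/2.6-.5,220+(y+.5)/2.6-.5)
P={"tray NL":((383,302),(264,333),14),"tray NR":((543,240),(424,330),14),"tray FL":((223,125),(263,30),14),
"mat NR":((646,210),(673,301),4),"mat NL":((747,158),(536,324),4),"mat FR":((570,60),(631,72),4),"mat FL":((470,102),(497,91),4),
"brown foot/top":((433,86),(346,268),102+8)}
for k,(a,b,z) in P.items():
    ra,rb=ray(fs,*S(*a)),ray(ft,*T(*b)); print(k,np.round(onz(fs,*S(*a),z)[:2]),np.round(onz(ft,*T(*b),z)[:2]),[np.round(i,1) for i in tri(ra,rb)])
# coaster ellipse
for f,nm,C,pts in((fs,"s",S,[(57,320),(268,312),(165,254),(150,395),(75,285),(235,267),(75,355),(240,362)]),(ft,"t",T,[(28,250),(193,252),(112,172),(112,339),(48,200),(170,192),(50,308),(172,311)])):
    g=np.array([onz(f,*C(*p),4)[:2] for p in pts]); A=np.c_[2*g,np.ones(len(g))]; s=np.linalg.lstsq(A,(g**2).sum(1),rcond=None)[0]
    print("coaster",nm,np.round(s[:2],1),"r",np.sqrt(s[2]+s[:2]@s[:2]))
# pot lid circle, cap
lid=[(292,92),(379,95),(335,53),(305,68),(365,66)]
g=np.array([onz(ft,*T(*p),55)[:2] for p in lid]);A=np.c_[2*g,np.ones(len(g))]; s=np.linalg.lstsq(A,(g**2).sum(1),rcond=None)[0]
print("pot lid",s[:2],np.sqrt(s[2]+s[:2]@s[:2]))
print("white cap",onz(ft,*T(345,179),112),)
print("brown top",onz(ft,*T(346,268),108))
E
```

```text
tray NL [469. 180.] [475. 177.] [array([474.6, 176.7,   8.9]), np.float64(0.7)]
tray NR [464.  77.] [468.  73.] [array([468.4,  73.4,   9.9]), np.float64(0.9)]
tray FL [671. 167.] [676. 163.] [array([677.1, 163.5,   9.4]), np.float64(0.6)]
mat NR [464.   1.] [473. -92.] [array([495.1, -76.5, -42.6]), np.float64(64.7)]
mat NL [470. -87.] [466.  -1.] [array([444.7, -14.1,  46.8]), np.float64(55.0)]
mat FR [625. -78.] [628. -83.] [array([629.5, -83.5,   0. ]), np.float64(1.9)]
mat FL [619.  12.] [623.   9.] [array([6.234e+02, 8.200e+00, 3.000e-01]), np.float64(0.3)]
brown foot/top [502. 126.] [505. 120.] [array([505.9, 121.3, 106.5]), np.float64(2.0)]
coaster s [533.4 275.9] r 55.478395543390164
coaster t [535.3 274.2] r 54.97464926394718
pot lid [618.47216031 118.00020834] 27.812231847800472
white cap [557.33004775 116.71193368 112.        ]
brown top [505.1739206  120.46695017 108.        ]
```

>>> servo_tool --deltas '[[[0.0919, 0.01, -0.02, 0, 0, 0, 1], [0.0919, 0.028, -0.06, 0, 0, 0, 3], [0.0919, 0.048, -0.102, 0, 0, 0, 5], [0.0919, 0.068, -0.144, 0, 0, 0, 7.5], [0.0919, 0.088, -0.187, 0, 0, 0, 10], [0.0919, 0.108, -0.23, 0, 0, 0, 12], [0.0919, 0.128, -0.273, 0, 0, 0, 14], [0.0919, 0.148, -0.315, 0, 0, 0, 16], [0.0919, 0.168, -0.357, 0, 0, 0, 18.5], [0.0919, 0.188, -0.399, 0, 0, 0, 20.5], [0.0919, 0.204, -0.435, 0, 0, 0, 22], [0.0919, 0.214, -0.458, 0, 0, 0, 22.9]]]'

```text
t: 1.5
tool_pos: [504.7, 120.4, 214.8]
orientation: [[0.001, 0.065, 0.998], [-0.001, 0.998, -0.065], [-1.0, -0.001, 0.001]]
force: [1.6, 0.5, -0.4]
width: 92.0
```

>>> servo_tool --deltas '[[[0.0919, 0, 0, 0, 0, 0, 0], [0.0919, 0, 0, 0, 0, 0, 0], [0.0919, 0, 0, 0, 0, 0, 0]]]'

```text
t: 1.8
tool_pos: [503.1, 125.4, 214.5]
orientation: [[-0.0, 0.06, 0.998], [0.001, 0.998, -0.06], [-1.0, 0.001, -0.0]]
force: [-0.2, -1.1, 0.2]
width: 91.6
```

```bash
cat > look.py <<'E'
import sys
from h import *
s=readout.get_state(); print(round(s["t"],2),s["tool_pos"].round(1),s["force"].round(1),round(s["width"],1)); o=s["orientation"]; print(o.round(3).tolist(), np.degrees(np.arctan2(o[1,1],o[0,1])).round(2))
ims=[]
for n,(a,b,c,d) in(("scene",(150,470,100,400)),("top",(160,440,150,412))):
    f=grab_frame(n); ims.append(cv2.resize(f["pixels"][c:d,a:b,::-1],(400 if n=="scene" else 400,375),interpolation=cv2.INTER_CUBIC))
cv2.imwrite(sys.argv[1],np.hstack(ims))
E
python3 look.py pics/l1.png
```

```text
1.8 [503.1 125.4 214.5] [-0.2 -1.1  0.2] 91.6
[[-0.0, 0.06, 0.998], [0.001, 0.998, -0.06], [-1.0, 0.001, -0.0]] 86.55
```

View pics/l1.png

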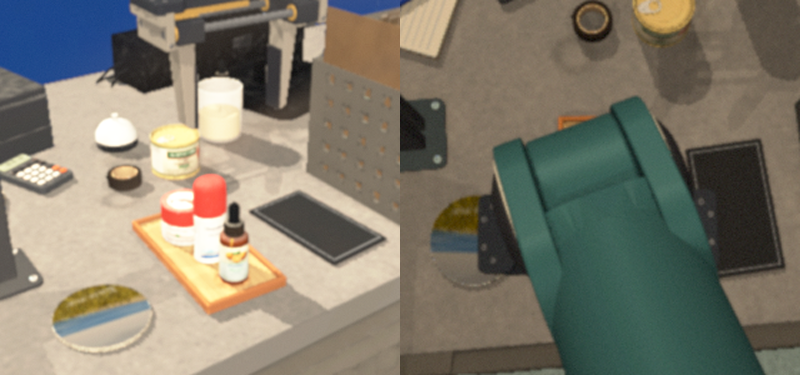

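The open fingers hang above the tray, with their tips clear of the bottles. I'll compare the fingertips' projection with the picture to check the scene camera's calibration.

```bash
python3 - <<'E'
from h import *
s=readout.get_state(); o=s["orientation"]; p=s["tool_pos"]; f=grab_frame("scene")
im=cv2.resize(f["pixels"][80:220,270:410,::-1],None,fx=4,fy=4,interpolation=cv2.INTER_CUBIC)
for sg in(-1,1):
  for w in(46,64):
    for zz in (-10,10):
      u=proj(f,p+sg*w*o[:,1]+zz*o[:,2]); print(sg,w,zz,u.round(1)); cv2.circle(im,tuple(int(x) for x in ((u-[270,80]+.5)*4-.5).round()),3,(0,255,0),1)
cv2.imwrite("pics/cal.png",im)
E
```

```text
-1 46 -10 [370.4 186.4]
-1 46 10 [361.6 181.5]
-1 64 -10 [381.7 183.6]
-1 64 10 [372.8 178.8]
1 46 -10 [308.3 201.7]
1 46 10 [300.5 196.1]
1 64 -10 [295.4 204.9]
1 64 10 [287.7 199.2]
```

View pics/cal.png

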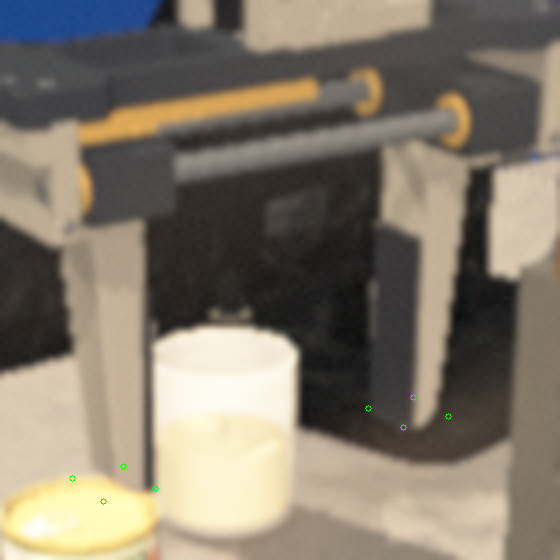

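>>> servo_tool --deltas '[[[0.0919, 0, 0, -0.01, 0, 0, 0], [0.0919, 0, 0, -0.03, 0, 0, 0], [0.0919, 0, 0, -0.055, 0, 0, 0], [0.0919, 0, 0, -0.08, 0, 0, 0], [0.0919, 0, 0, -0.105, 0, 0, 0], [0.0919, 0, 0, -0.13, 0, 0, 0], [0.0919, 0, 0, -0.15, 0, 0, 0], [0.0919, 0, 0, -0.165, 0, 0, 0], [0.0919, 0, 0, -0.174, 0, 0, 0], [0.0919, 0, 0, -0.179, 0, 0, 0], [0.0919, 0, 0, -0.179, 0, 0, 0], [0.0919, 0, 0, -0.179, 0, 0, 0]]]'

```text
t: 3.15
tool_pos: [504.1, 124.1, 36.0]
orientation: [[0.001, 0.062, 0.998], [0.0, 0.998, -0.062], [-1.0, 0.0, 0.001]]
force: [-0.1, -0.4, -0.1]
width: 91.9
```

```bash
python3 look.py pics/l2.png
```

```text
3.15 [504.1 124.1  36. ] [-0.1 -0.4 -0.1] 91.9
[[0.001, 0.062, 0.998], [0.0, 0.998, -0.062], [-1.0, 0.0, 0.001]] 86.44
```

View pics/l2.png

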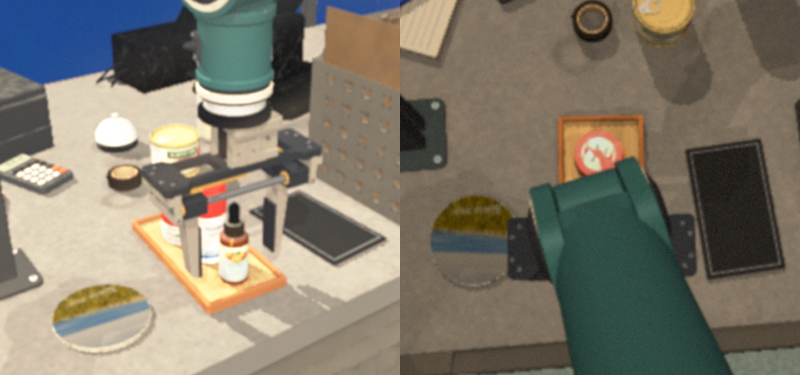

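The bottle sits centred between the fingers. Closing.

>>> servo_tool --deltas '[[[0.06, 0, 0, 0, 0, 0, 0], [0.05, 0, 0, 0, 0, 0, 0], [0.045, 0, 0, 0, 0, 0, 0], [0.04, 0, 0, 0, 0, 0, 0], [0.038, 0, 0, 0, 0, 0, 0], [0.036, 0, 0, 0, 0, 0, 0]]]'

```text
t: 3.85
tool_pos: [503.6, 123.9, 35.6]
orientation: [[-0.0, 0.062, 0.998], [0.0, 0.998, -0.062], [-1.0, 0.0, -0.0]]
force: [-0.0, 0.3, -0.7]
width: 45.9
```

```bash
python3 - <<'E'
from h import *
s=readout.get_state(); print(s["width"],s["force"].round(2))
f=grab_frame("scene"); cv2.imwrite("pics/g1.png",cv2.resize(f["pixels"][250:350,290:390,::-1],None,fx=6,fy=6,interpolation=cv2.INTER_CUBIC))
E
```

```text
45.9155810385355 [-0.02  0.3  -0.72]
```

View pics/g1.png

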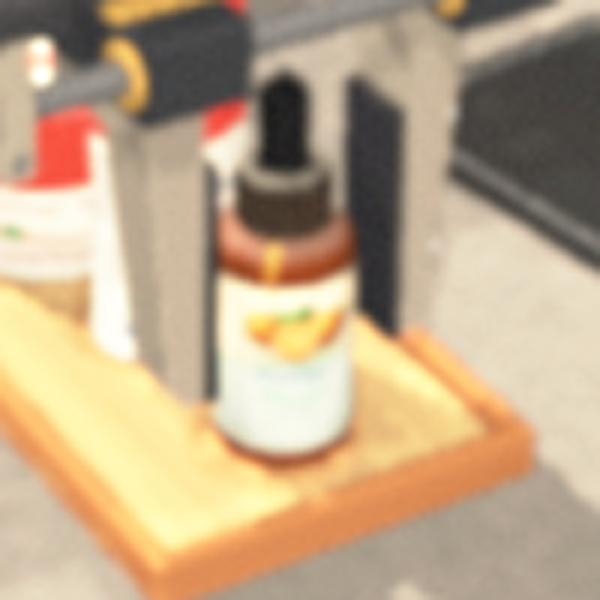

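```bash
python3 - <<'E'
from h import *
f=grab_frame("scene"); o=readout.get_state()["orientation"]; p=readout.get_state()["tool_pos"]
for z in(8,20,62,110):
    print(z,(proj(f,[p[0],p[1],z])-[290,250])*6)
for sg in(-1,1):
  for d in (-10,10): print(sg,d,(proj(f,p+sg*23*o[:,1]+d*o[:,2])-[290,250])*6)
h=cv2.cvtColor(f["pixels"],cv2.COLOR_RGB2HSV)
E
```

```text
8 [276.08960132 436.28928492]
20 [276.32454059 395.5790195 ]
62 [277.17367231 248.44151657]
110 [278.19848776  70.8615461 ]
-1 -10 [381.05210443 334.3356738 ]
-1 10 [335.50303617 293.64909693]
1 -10 [215.08333319 392.34997816]
1 10 [171.75202656 349.49855347]
```

>>> servo_tool --deltas '[[[0.04, 0, 0, 0, 0, 0, 0], [0.03, 0, 0, 0, 0, 0, 0], [0.03, 0, 0, 0, 0, 0, 0], [0.02, 0, 0, 0, 0, 0, 0], [0.02, 0, 0, 0, 0, 0, 0], [0.02, 0, 0, 0, 0, 0, 0], [0.02, 0, 0, 0, 0, 0, 0]]]'

```text
t: 4.65
tool_pos: [503.6, 123.9, 35.6]
orientation: [[-0.0, 0.062, 0.998], [0.0, 0.998, -0.062], [-1.0, 0.0, -0.0]]
force: [0.3, 0.7, -1.4]
width: 31.8
```

```bash
python3 - <<'E'
from h import *
s=readout.get_state(); print(s["width"],s["force"].round(2),s["tool_pos"])
f=grab_frame("scene"); g=cv2.resize(f["pixels"][250:350,290:390,::-1],None,fx=6,fy=6,interpolation=cv2.INTER_CUBIC)
a=cv2.imread("pics/g1.png"); cv2.imwrite("pics/g2.png",g)
t=a[180:460,215:360]; r=cv2.matchTemplate(g[:,:],t,cv2.TM_CCOEFF_NORMED); print(cv2.minMaxLoc(r))
E
```

```text
31.826378023535913 [ 0.33  0.75 -1.36] [503.60841697 123.94701595  35.56125943]
(-0.5273054242134094, 0.8553653955459595, (426, 320), (207, 183))
```

View pics/g2.png

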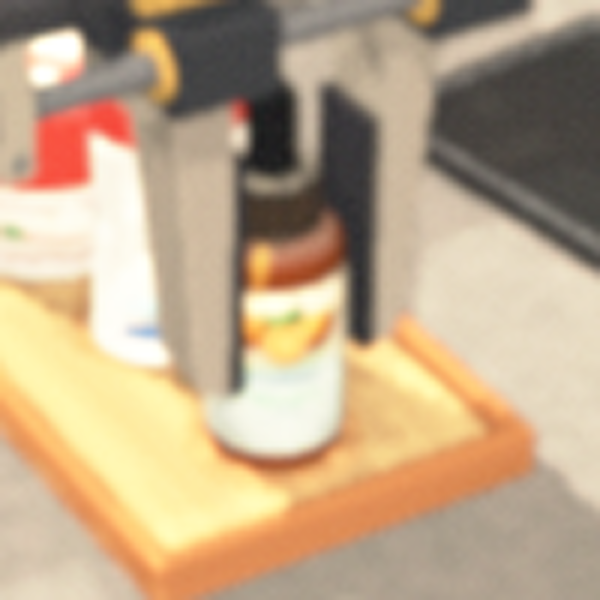

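Closing shifted the bottle about 2 mm toward +y, so I'll put it back with a -2 mm correction. Now lift it and carry it to the mat.

>>> servo_tool --deltas '[[[0.02, 0, 0, 0.005, 0, 0, 0], [0.02, 0, 0, 0.015, 0, 0, 0], [0.02, 0, 0, 0.03, 0, 0, 0], [0.02, 0, -0.005, 0.045, 0, 0, 0], [0.02, 0, -0.018, 0.053, 0, 0, 0], [0.02, 0, -0.038, 0.055, 0, 0, 0], [0.02, 0.001, -0.06, 0.055, 0, 0, 0], [0.02, 0.002, -0.083, 0.055, 0, 0, 0], [0.02, 0.003, -0.106, 0.055, 0, 0, 0], [0.02, 0.003, -0.128, 0.055, 0, 0, 0], [0.02, 0.003, -0.146, 0.055, 0, 0, 0], [0.02, 0.003, -0.157, 0.055, 0, 0, 0]]]'

```text
t: 5.9
tool_pos: [506.3, -35.6, 91.0]
orientation: [[0.0, 0.065, 0.998], [-0.001, 0.998, -0.065], [-1.0, -0.001, 0.0]]
force: [-0.0, 0.5, -0.5]
width: 32.1
```

>>> servo_tool --deltas '[[[0.02, 0, -0.005, 0, 0, 0, 0], [0.02, 0, -0.005, -0.005, 0, 0, 0], [0.02, 0, -0.005, -0.018, 0, 0, 0], [0.02, 0, -0.005, -0.032, 0, 0, 0], [0.02, 0, -0.005, -0.044, 0, 0, 0], [0.02, 0, -0.005, -0.052, 0, 0, 0], [0.02, 0, -0.005, -0.056, 0, 0, 0], [0.02, 0, -0.005, -0.058, 0, 0, 0], [0.02, 0, -0.005, -0.058, 0, 0, 0], [0.02, 0, -0.005, -0.058, 0, 0, 0]]]'

```text
t: 6.9
tool_pos: [506.5, -33.8, 31.5]
orientation: [[-0.001, 0.056, 0.998], [0.003, 0.998, -0.056], [-1.0, 0.003, -0.001]]
force: [1.1, 7.3, -0.6]
width: 31.8
```

```bash
python3 look.py pics/l3.png
```

```text
6.9 [506.5 -33.8  31.5] [ 1.1  7.3 -0.6] 31.8
[[-0.001, 0.056, 0.998], [0.003, 0.998, -0.056], [-1.0, 0.003, -0.001]] 86.78
```

View pics/l3.png

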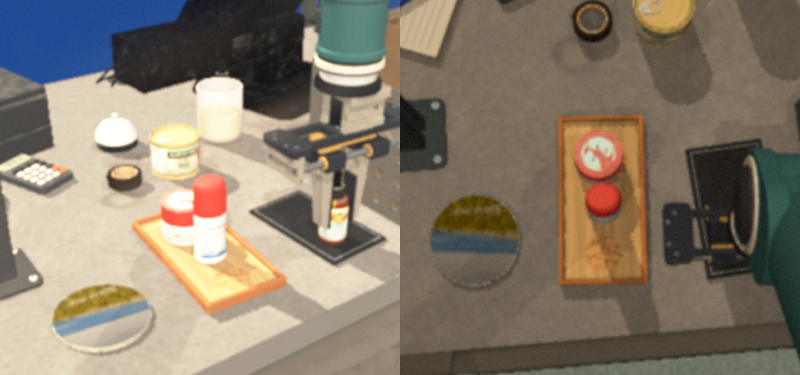

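The 7 N reading along y suggests the gripper body is touching the card box. I'll raise the bottle a little, move 12 mm to the left and set it down there, still well inside the mat.

>>> servo_tool --deltas '[[[0.02, 0, 0.003, 0.004, 0, 0, 0], [0.02, 0, 0.007, 0.006, 0, 0, 0], [0.02, 0, 0.012, 0.006, 0, 0, 0], [0.02, 0, 0.012, 0.006, 0, 0, 0], [0.02, 0, 0.012, 0.003, 0, 0, 0], [0.02, 0, 0.012, 0.0, 0, 0, 0], [0.02, 0, 0.012, -0.001, 0, 0, 0], [0.02, 0, 0.012, -0.001, 0, 0, 0]]]'

```text
t: 7.8
tool_pos: [506.5, -26.4, 31.5]
orientation: [[-0.001, 0.063, 0.998], [-0.0, 0.998, -0.063], [-1.0, -0.0, -0.001]]
force: [-0.8, -0.0, 1.2]
width: 31.2
```

```bash
python3 look.py pics/l4.png
```

```text
7.8 [506.5 -26.4  31.5] [-0.8 -0.   1.2] 31.2
[[-0.001, 0.063, 0.998], [-0.0, 0.998, -0.063], [-1.0, -0.0, -0.001]] 86.41
```

View pics/l4.png

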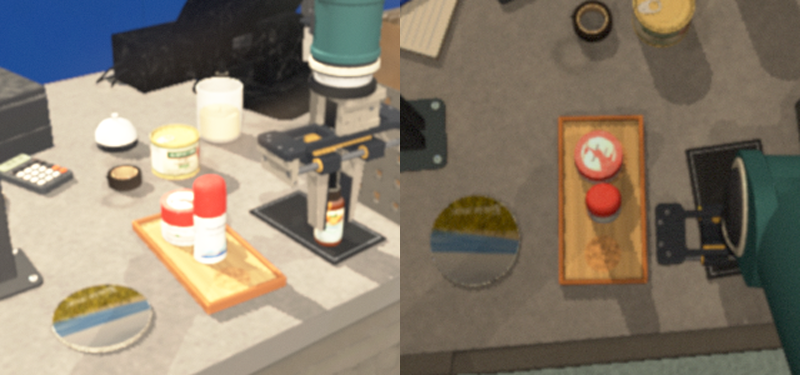

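>>> servo_tool --deltas '[[[0.04, 0, 0, 0, 0, 0, 0], [0.06, 0, 0, 0, 0, 0, 0], [0.06, 0, 0, 0, 0, 0, 0], [0.06, 0, 0, 0, 0, 0, 0]]]'

```text
t: 8.3
tool_pos: [506.7, -26.1, 31.6]
orientation: [[0.0, 0.062, 0.998], [0.0, 0.998, -0.062], [-1.0, 0.0, 0.0]]
force: [0.2, 1.3, -0.2]
width: 59.5
```

>>> servo_tool --deltas '[[[0.06, 0, 0, 0.005, 0, 0, 0], [0.06, 0, 0, 0.02, 0, 0, 0], [0.06, 0, 0, 0.04, 0, 0, 0], [0.06, 0, 0, 0.065, 0, 0, 0], [0.06, 0, 0, 0.09, 0, 0, 0], [0.07, 0, 0, 0.115, 0, 0, 0], [0.0919, 0.008, 0.02, 0.135, 0, 0, 0], [0.0919, 0.02, 0.05, 0.145, 0, 0, 0], [0.0919, 0.033, 0.085, 0.148, 0, 0, 0], [0.0919, 0.044, 0.115, 0.148, 0, 0, 0], [0.0919, 0.051, 0.135, 0.148, 0, 0, 0], [0.0919, 0.0535, 0.145, 0.148, 0, 0, 0]]]'

```text
t: 9.5
tool_pos: [560.4, 121.3, 179.8]
orientation: [[0.0, 0.059, 0.998], [0.001, 0.998, -0.059], [-1.0, 0.001, 0.0]]
force: [0.8, 0.3, 0.0]
width: 92.1
```

```bash
python3 look.py pics/l5.png
```

```text
9.5 [560.4 121.3 179.8] [0.8 0.3 0. ] 92.1
[[0.0, 0.059, 0.998], [0.001, 0.998, -0.059], [-1.0, 0.001, 0.0]] 86.6
```

View pics/l5.png

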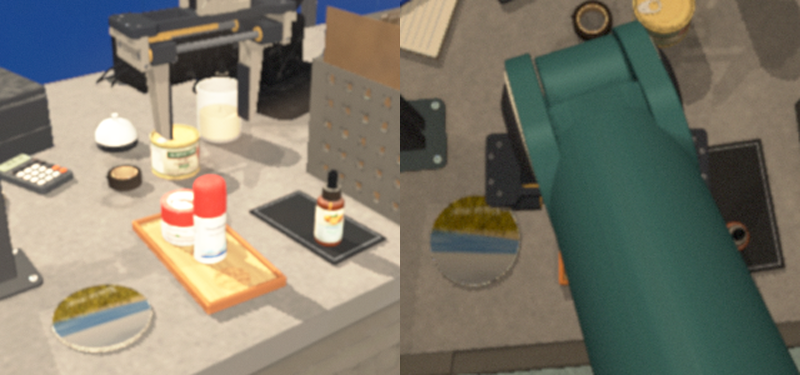

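>>> servo_tool --deltas '[[[0.0919, 0, 0, -0.005, 0, 0, 0], [0.0919, 0, 0, -0.02, 0, 0, 0], [0.0919, 0, 0, -0.042, 0, 0, 0], [0.0919, 0, 0, -0.066, 0, 0, 0], [0.0919, 0, 0, -0.09, 0, 0, 0], [0.0919, 0, 0, -0.11, 0, 0, 0], [0.08, 0, 0, -0.123, 0, 0, 0], [0.07, 0, 0, -0.129, 0, 0, 0], [0.06, 0, 0, -0.129, 0, 0, 0], [0.054, 0, 0, -0.129, 0, 0, 0], [0.054, 0, 0, -0.129, 0, 0, 0]]]'

```text
t: 10.7
tool_pos: [560.9, 119.0, 51.6]
orientation: [[0.002, 0.062, 0.998], [0.001, 0.998, -0.062], [-1.0, 0.001, 0.002]]
force: [0.2, -0.9, 0.6]
width: 54.9
```

```bash
python3 - <<'E'
from h import *
s=readout.get_state(); print(s["width"],s["force"].round(2),s["tool_pos"])
f=grab_frame("scene"); g=cv2.resize(f["pixels"][220:330,270:370,::-1],None,fx=5,fy=5,interpolation=cv2.INTER_CUBIC)
cv2.imwrite("pics/w1.png",g)
E
```

```text
54.91962871394659 [ 0.18 -0.93  0.61] [560.86693063 119.00337073  51.58352214]
```

View pics/w1.png

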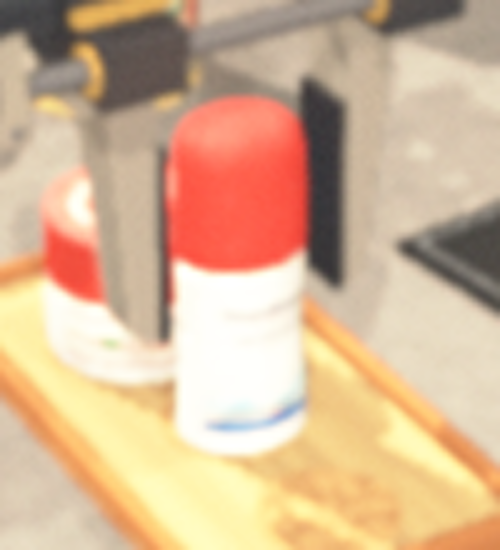

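```bash
python3 - <<'E'
from h import *
s=readout.get_state();p=s["tool_pos"];f=grab_frame("scene")
for z in(8,60,114): print(z,((proj(f,[p[0],p[1],z])-[270,220]+.5)*5).round(1))
g=cv2.cvtColor(f["pixels"],cv2.COLOR_RGB2HSV)
E
```

```text
8 [237.2 417.7]
60 [235.2 272.6]
114 [232.9 112.6]
```

>>> servo_tool --deltas '[[[0.048, 0, 0, 0, 0, 0, 0], [0.042, 0, 0, 0, 0, 0, 0], [0.036, 0, 0, 0, 0, 0, 0], [0.03, 0, 0, 0, 0, 0, 0], [0.025, 0, 0, 0, 0, 0, 0], [0.025, 0, 0, 0, 0, 0, 0], [0.025, 0, 0, 0, 0, 0, 0]]]'

```text
t: 11.5
tool_pos: [560.3, 118.9, 50.7]
orientation: [[0.0, 0.062, 0.998], [0.0, 0.998, -0.062], [-1.0, 0.0, 0.0]]
force: [-1.2, 0.0, 2.4]
width: 38.9
```

```bash
python3 - <<'E'
from h import *
s=readout.get_state(); print(s["width"],s["force"].round(2),s["tool_pos"])
f=grab_frame("scene"); g=cv2.resize(f["pixels"][220:330,270:370,::-1],None,fx=5,fy=5,interpolation=cv2.INTER_CUBIC)
a=cv2.imread("pics/w1.png"); cv2.imwrite("pics/w2.png",g)
t=a[350:470,160:320]; r=cv2.matchTemplate(g,t,cv2.TM_CCOEFF_NORMED); print(cv2.minMaxLoc(r))
E
```

```text
38.933028724880636 [-1.2   0.04  2.44] [560.28879344 118.88078532  50.74016905]
(-0.43725258111953735, 0.9952877163887024, (145, 171), (159, 350))
```

View pics/w2.png

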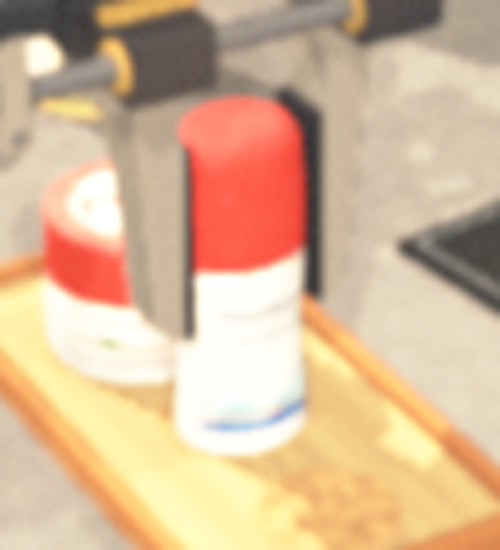

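>>> servo_tool --deltas '[[[0.025, 0, 0, 0.005, 0, 0, 0], [0.025, 0, 0, 0.015, 0, 0, 0], [0.025, 0, 0, 0.03, 0, 0, 0], [0.025, 0, -0.005, 0.045, 0, 0, 0], [0.025, 0.002, -0.018, 0.05, 0, 0, 0], [0.025, 0.005, -0.036, 0.05, 0, 0, 0], [0.025, 0.008, -0.058, 0.05, 0, 0, 0], [0.025, 0.011, -0.08, 0.05, 0, 0, 0], [0.025, 0.014, -0.102, 0.05, 0, 0, 0], [0.025, 0.016, -0.12, 0.05, 0, 0, 0], [0.025, 0.018, -0.134, 0.05, 0, 0, 0], [0.025, 0.018, -0.142, 0.05, 0, 0, 0]]]'

```text
t: 12.75
tool_pos: [578.3, -25.4, 101.0]
orientation: [[0.001, 0.064, 0.998], [-0.001, 0.998, -0.064], [-1.0, -0.001, 0.001]]
force: [-0.2, 0.5, -0.8]
width: 38.9
```

>>> servo_tool --deltas '[[[0.025, 0, 0, 0, 0, 0, 0], [0.025, 0, 0, -0.01, 0, 0, 0], [0.025, 0, 0, -0.024, 0, 0, 0], [0.025, 0, 0, -0.037, 0, 0, 0], [0.025, 0, 0, -0.046, 0, 0, 0], [0.025, 0, 0, -0.051, 0, 0, 0], [0.025, 0, 0, -0.053, 0, 0, 0], [0.025, 0, 0, -0.054, 0, 0, 0], [0.025, 0, 0, -0.054, 0, 0, 0], [0.025, 0, 0, -0.054, 0, 0, 0]]]'

```text
t: 13.75
tool_pos: [578.6, -23.2, 47.0]
orientation: [[0.001, 0.062, 0.998], [-0.0, 0.998, -0.062], [-1.0, 0.0, 0.001]]
force: [-0.1, 0.9, -0.8]
width: 38.9
```

```bash
python3 look.py pics/l6.png
```

```text
13.75 [578.6 -23.2  47. ] [-0.1  0.9 -0.8] 38.9
[[0.001, 0.062, 0.998], [-0.0, 0.998, -0.062], [-1.0, 0.0, 0.001]] 86.43
```

View pics/l6.png

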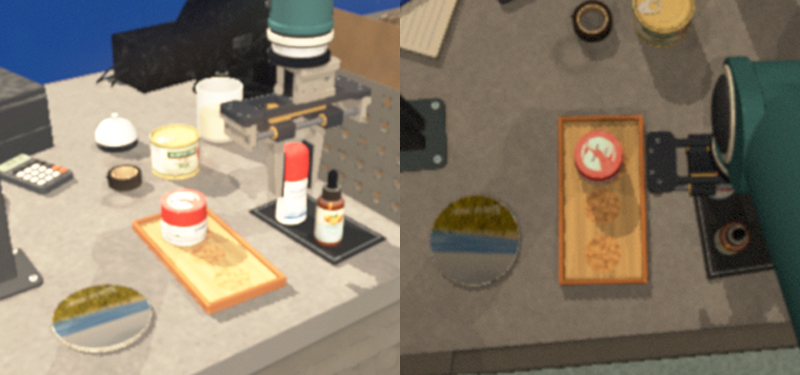

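>>> servo_tool --deltas '[[[0.045, 0, 0, 0, 0, 0, 0], [0.06, 0, 0, 0, 0, 0, 0], [0.06, 0, 0, 0, 0, 0, 0], [0.06, 0, 0, 0, 0, 0, 0]]]'

```text
t: 14.25
tool_pos: [578.3, -23.1, 46.7]
orientation: [[0.0, 0.062, 0.998], [0.0, 0.998, -0.062], [-1.0, 0.0, 0.0]]
force: [-0.0, 1.1, -0.2]
width: 59.8
```

>>> servo_tool --deltas '[[[0.06, 0, 0, 0.005, 0, 0, 0], [0.06, 0, 0, 0.02, 0, 0, 0], [0.06, 0, 0, 0.04, 0, 0, 0], [0.06, 0, 0, 0.065, 0, 0, 0], [0.06, 0, 0, 0.09, 0, 0, 0], [0.07, 0, 0, 0.11, 0, 0, 0], [0.08, 0, 0.01, 0.12, 0, 0, 0], [0.0919, 0.005, 0.03, 0.124, 0, 0, 0]]]'

```text
t: 15.05
tool_pos: [583.6, 6.0, 172.8]
orientation: [[0.003, 0.065, 0.998], [-0.0, 0.998, -0.065], [-1.0, -0.0, 0.003]]
force: [0.2, 0.1, -0.9]
width: 81.9
```

```bash
python3 - <<'E'
from h import *
f=grab_frame("top"); im=f["pixels"][220:360,255:440,::-1]
cv2.imwrite("pics/t7.png",cv2.resize(im,None,fx=4,fy=4,interpolation=cv2.INTER_CUBIC))
f=grab_frame("scene"); im=f["pixels"][220:350,240:390,::-1]
cv2.imwrite("pics/s7.png",cv2.resize(im,None,fx=4,fy=4,interpolation=cv2.INTER_CUBIC))
E
```

```text
(no output)
```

View pics/t7.png

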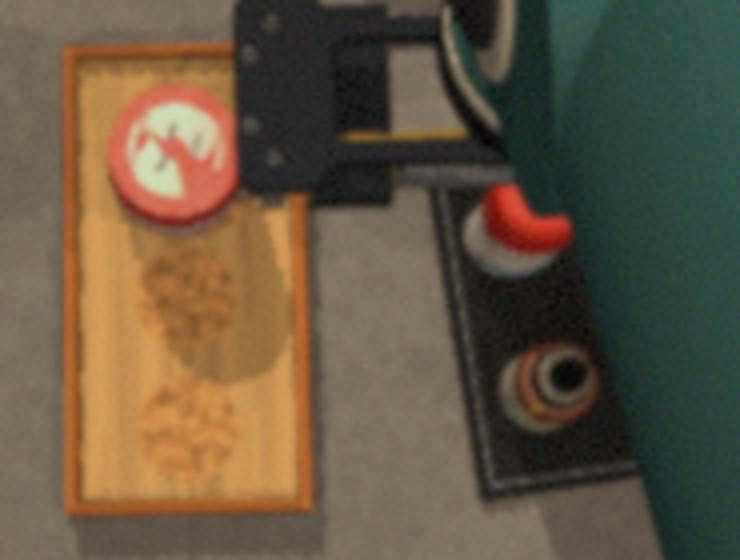

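View pics/s7.png

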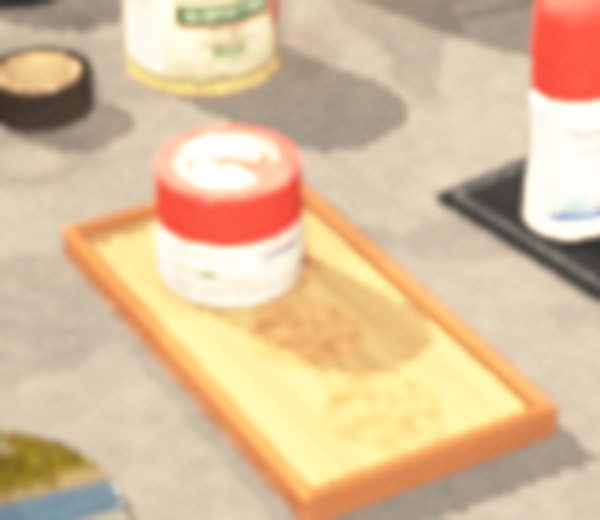

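Both bottles stand upright on the mat, inside its edges. The two cork discs now show at zoomed top px (190,430) and (187,301), and I'll measure them.

```bash
python3 - <<'E'
from h import *
s=readout.get_state();print(s["t"],s["tool_pos"])
ft=grab_frame("top");fs=grab_frame("scene")
T=lambda x,y:(255+(x+.5)/4-.5,220+(y+.5)/4-.5); S=lambda x,y:(240+(x+.5)/4-.5,220+(y+.5)/4-.5)
for a,b in(((190,430),(384,410)),((187,301),(306,335))):
    print("disc",onz(ft,*T(*a),8)[:2].round(1),onz(fs,*S(*b),8)[:2].round(1))
lid=[(107,150),(242,150),(174,84),(125,105),(222,107)]
g=np.array([onz(ft,*T(*p),57)[:2] for p in lid]);A=np.c_[2*g,np.ones(len(g))]; q=np.linalg.lstsq(A,(g**2).sum(1),rcond=None)[0]
print("lid",q[:2].round(1),np.sqrt(q[2]+q[:2]@q[:2]))
print("corners",[onz(ft,*T(*p),14)[:2].round(1) for p in ((64,48),(68,515),(313,512))])
for p,z in(((565,375),106),):print("brown dropper",onz(ft,*T(*p),z-2)[:2].round(1))
E
```

```text
15.15 [583.86254497  10.80047777 171.73391865]
disc [505.1 122. ] [505.1 123.6]
disc [560.2 118.7] [560.8 120.6]
lid [617.3 119.2] 27.994512279637437
corners [array([675.2, 163.5]), array([473.6, 176.1]), array([466.3,  73.2])]
brown dropper [507.8 -24.2]
```

>>> servo_tool --deltas '[[[0.0919, 0.005, 0.015, 0, 0, 0, 0], [0.0919, 0.012, 0.04, 0, 0, 0, 0], [0.0919, 0.022, 0.07, 0, 0, 0, 0], [0.0919, 0.03, 0.095, 0, 0, 0, 0], [0.0919, 0.035, 0.11, 0, 0, 0, 0], [0.0919, 0.035, 0.11, -0.01, 0, 0, 0], [0.0919, 0.035, 0.11, -0.035, 0, 0, 0], [0.0919, 0.035, 0.11, -0.065, 0, 0, 0], [0.0919, 0.035, 0.11, -0.095, 0, 0, 0], [0.0919, 0.035, 0.11, -0.122, 0, 0, 0], [0.0919, 0.035, 0.11, -0.138, 0, 0, 0], [0.0919, 0.035, 0.11, -0.144, 0, 0, 0]]]'

```text
t: 16.45
tool_pos: [616.7, 115.1, 24.4]
orientation: [[-0.003, 0.064, 0.998], [-0.002, 0.998, -0.064], [-1.0, -0.002, -0.003]]
force: [0.8, 0.7, 0.4]
width: 91.6
```

```bash
python3 look.py pics/l8.png
```

```text
16.45 [616.7 115.1  24.4] [0.8 0.7 0.4] 91.6
[[-0.003, 0.064, 0.998], [-0.002, 0.998, -0.064], [-1.0, -0.002, -0.003]] 86.35
```

View pics/l8.png

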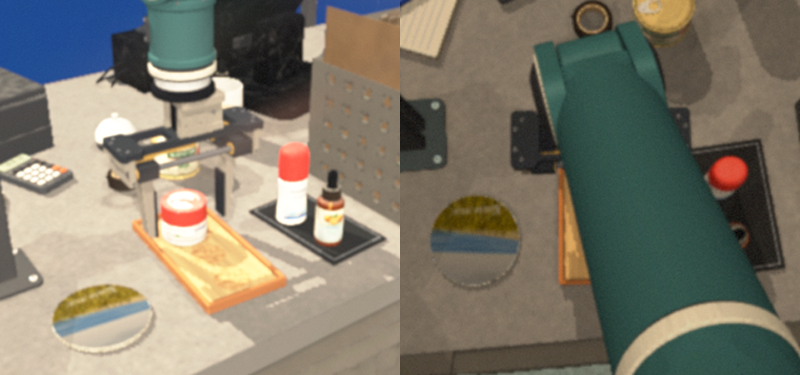

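The pot stands between the pads. Closing.

>>> servo_tool --deltas '[[[0.075, 0, 0, 0, 0, 0, 0], [0.066, 0, 0, 0, 0, 0, 0], [0.06, 0, 0, 0, 0, 0, 0], [0.055, 0, 0, 0, 0, 0, 0], [0.045, 0, 0, 0, 0, 0, 0], [0.045, 0, 0, 0, 0, 0, 0], [0.045, 0, 0, 0, 0, 0, 0], [0.045, 0, 0, 0, 0, 0, 0]]]'

```text
t: 17.35
tool_pos: [618.6, 117.4, 27.3]
orientation: [[0.001, 0.062, 0.998], [0.001, 0.998, -0.062], [-1.0, 0.001, 0.001]]
force: [-0.0, 1.6, 6.4]
width: 57.3
```

>>> servo_tool --deltas '[[[0.045, 0, 0, 0.005, 0, 0, 0], [0.045, 0, 0, 0.018, 0, 0, 0], [0.045, 0, 0, 0.035, 0, 0, 0], [0.045, 0, 0, 0.055, 0, 0, 0], [0.045, 0, 0, 0.07, 0, 0, 0], [0.045, 0, 0, 0.075, 0, 0, 0], [0.045, 0, 0, 0.075, 0, 0, 0]]]'

```text
t: 18.05
tool_pos: [618.7, 117.0, 102.9]
orientation: [[0.002, 0.062, 0.998], [0.001, 0.998, -0.062], [-1.0, 0.001, 0.002]]
force: [0.2, -0.0, -2.3]
width: 57.3
```

```bash
python3 - <<'E'
from h import *
s=readout.get_state(); print(s["t"],s["width"],s["force"].round(2),s["tool_pos"])
f=grab_frame("scene"); g=cv2.resize(f["pixels"][180:350,230:390,::-1],None,fx=4,fy=4,interpolation=cv2.INTER_CUBIC)
p=s["tool_pos"]
for dz in(-18.5,31.5): print(((proj(f,p+[0,0,dz])-[230,180]+.5)*4).round(1))
cv2.imwrite("pics/p9.png",g[:600])
E
```

```text
18.05 57.253986470441724 [ 0.19 -0.04 -2.33] [618.73828179 117.00604716 102.89236392]
[269.1 258.2]
[265.3 141.3]
```

View pics/p9.png

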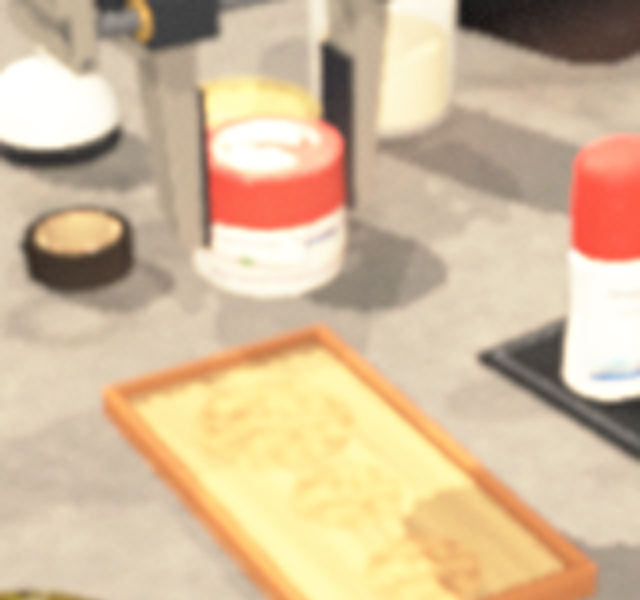

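>>> servo_tool --deltas '[[[0.045, -0.003, 0.005, 0, 0, 0, 0], [0.045, -0.01, 0.018, 0, 0, 0, 0], [0.045, -0.02, 0.037, 0, 0, 0, 0], [0.045, -0.031, 0.058, 0, 0, 0, 0], [0.045, -0.042, 0.08, 0, 0, 0, 0], [0.045, -0.053, 0.1, 0, 0, 0, 0], [0.045, -0.063, 0.12, 0, 0, 0, 0], [0.045, -0.072, 0.137, 0, 0, 0, 0], [0.045, -0.079, 0.15, 0, 0, 0, 0], [0.045, -0.083, 0.1575, 0, 0, 0, 0], [0.045, -0.0835, 0.1577, -0.005, 0, 0, 0], [0.045, -0.0835, 0.1577, -0.015, 0, 0, 0]]]'

```text
t: 19.3
tool_pos: [535.3, 274.2, 86.6]
orientation: [[0.001, 0.063, 0.998], [0.0, 0.998, -0.063], [-1.0, 0.0, 0.001]]
force: [0.2, -0.5, -1.2]
width: 57.4
```

>>> servo_tool --deltas '[[[0.045, 0, 0, -0.015, 0, 0, 0], [0.045, 0, 0, -0.03, 0, 0, 0], [0.045, 0, 0, -0.042, 0, 0, 0], [0.045, 0, 0, -0.051, 0, 0, 0], [0.045, 0, 0, -0.057, 0, 0, 0], [0.045, 0, 0, -0.06, 0, 0, 0], [0.045, 0, 0, -0.062, 0, 0, 0], [0.045, 0, 0, -0.062, 0, 0, 0], [0.045, 0, 0, -0.062, 0, 0, 0]]]'

```text
t: 20.2
tool_pos: [535.0, 274.8, 25.1]
orientation: [[0.001, 0.062, 0.998], [0.001, 0.998, -0.062], [-1.0, 0.001, 0.001]]
force: [0.3, -0.6, -1.5]
width: 57.5
```

```bash
python3 - <<'E'
from h import *
s=readout.get_state(); print(s["t"],s["width"],s["force"].round(2),s["tool_pos"])
f=grab_frame("scene"); g=cv2.resize(f["pixels"][270:400,160:310,::-1],None,fx=4,fy=4,interpolation=cv2.INTER_CUBIC)
cv2.imwrite("pics/p10.png",g)
E
```

```text
20.2 57.45779912726398 [ 0.32 -0.63 -1.53] [534.98721149 274.8486895   25.06517393]
```

View pics/p10.png

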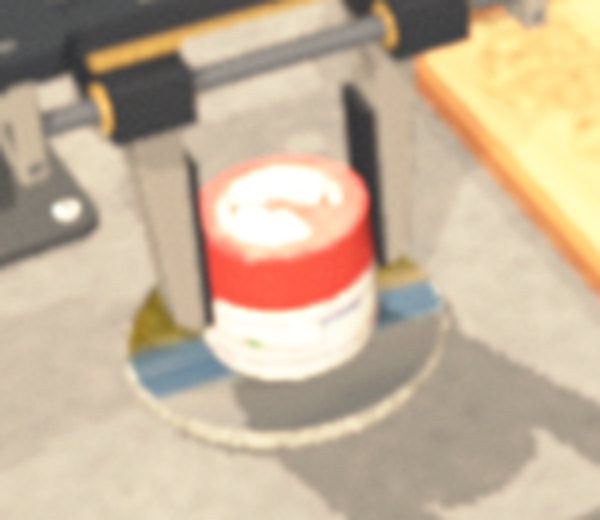

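>>> servo_tool --deltas '[[[0.045, 0, 0, -0.0005, 0, 0, 0], [0.045, 0, 0, -0.001, 0, 0, 0], [0.045, 0, 0, -0.0015, 0, 0, 0], [0.045, 0, 0, -0.0015, 0, 0, 0]]]'

```text
t: 20.65
tool_pos: [534.8, 274.7, 24.0]
orientation: [[0.0, 0.062, 0.998], [0.0, 0.998, -0.062], [-1.0, 0.0, 0.0]]
force: [-1.4, -0.7, 4.9]
width: 57.4
```

>>> servo_tool --deltas '[[[0.06, 0, 0, 0, 0, 0, 0], [0.07, 0, 0, 0, 0, 0, 0], [0.08, 0, 0, 0, 0, 0, 0], [0.08, 0, 0, 0, 0, 0, 0], [0.08, 0, 0, 0.005, 0, 0, 0], [0.08, 0, 0, 0.018, 0, 0, 0], [0.08, 0, 0, 0.038, 0, 0, 0], [0.08, 0, 0, 0.06, 0, 0, 0], [0.08, 0, -0.003, 0.085, 0, 0, 0], [0.08, 0, -0.01, 0.108, 0, 0, 0], [0.08, 0, -0.023, 0.13, 0, 0, 0], [0.08, 0, -0.04, 0.15, 0, 0, 0]]]'

```text
t: 21.85
tool_pos: [534.8, 235.1, 175.5]
orientation: [[0.002, 0.061, 0.998], [0.001, 0.998, -0.061], [-1.0, 0.001, 0.002]]
force: [1.1, -0.1, -0.1]
width: 79.9
```

>>> servo_tool --deltas '[[[0.08, 0, -0.02, 0.002, 0, 0, 0], [0.08, -0.003, -0.05, 0.002, 0, 0, 0], [0.07, -0.006, -0.085, 0.002, 0, 0, 0], [0.06, -0.01, -0.12, 0.002, 0, 0, 0], [0.06, -0.014, -0.155, 0.002, 0, 0, 0], [0.06, -0.018, -0.188, 0.002, 0, 0, 0], [0.06, -0.021, -0.215, 0.002, 0, 0, 0]]]'

```text
t: 22.55
tool_pos: [513.5, 17.5, 176.4]
orientation: [[0.001, 0.064, 0.998], [0.0, 0.998, -0.064], [-1.0, 0.0, 0.001]]
force: [0.5, 0.0, -1.0]
width: 59.8
```

```bash
python3 - <<'E'
from h import *
s=readout.get_state(); print(s["t"],s["width"],s["force"].round(2),s["tool_pos"])
f=grab_frame("scene"); g=cv2.resize(f["pixels"][270:400,160:310,::-1],None,fx=2.6,fy=2.6,interpolation=cv2.INTER_CUBIC)
f=grab_frame("top"); h=cv2.resize(f["pixels"][260:375,155:280,::-1],None,fx=3.2,fy=3.2,interpolation=cv2.INTER_CUBIC)
o=np.zeros((370,800,3),np.uint8); o[:g.shape[0],:390]=g; o[:h.shape[0],400:800]=h[:370]; cv2.imwrite("pics/p11.png",o)
E
```

```text
22.55 59.81984734514437 [ 0.47  0.04 -0.98] [513.47618608  17.54711957 176.36525663]
```

View pics/p11.png

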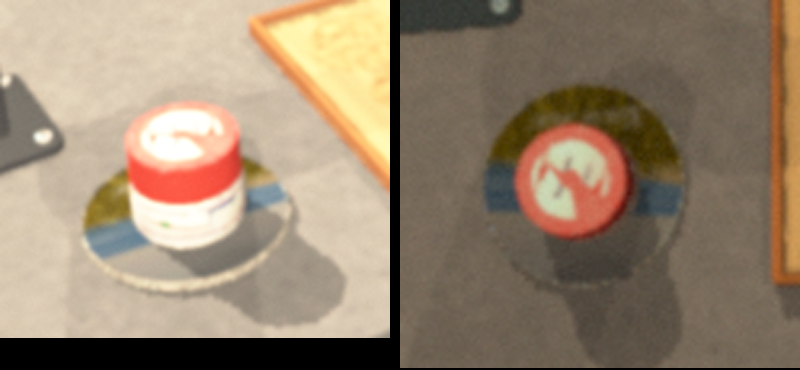

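```bash
python3 - <<'E'
from h import *
ft=grab_frame("top"); fs=grab_frame("scene")
T=lambda x,y:(155+(x-400+.5)/3.2-.5,260+(y+.5)/3.2-.5)
S=lambda x,y:(160+(x+.5)/2.6-.5,270+(y+.5)/2.6-.5)
print("coaster top",onz(ft,*T(585.5,185.5),5)[:2].round(1))
for z in (52,55): print("pot top",onz(ft,*T(572,180.5),z)[:2].round(1))
# scene: lid ellipse centre z=55; body lower axis
print("lid scene",onz(fs,*S(183,138),55)[:2].round(1))
print("coaster scene",onz(fs,*S(189,224),5)[:2].round(1))
E
```

```text
coaster top [534.2 274. ]
pot top [532.9 273.5]
pot top [532.6 273. ]
lid scene [529.9 276.2]
coaster scene [524.6 280. ]
```

The pot is within about 2 mm of the coaster's centre and standing. Next, the white bottle.

>>> servo_tool --deltas '[[[0.06, 0.015, -0.01, 0, 0, 0, 0], [0.06, 0.035, -0.023, 0, 0, 0, 0], [0.06, 0.052, -0.035, 0, 0, 0, 0], [0.06, 0.0645, -0.0427, 0, 0, 0, 0], [0.06, 0.0645, -0.0427, -0.01, 0, 0, 0], [0.06, 0.0645, -0.0427, -0.03, 0, 0, 0], [0.06, 0.0645, -0.0427, -0.055, 0, 0, 0], [0.06, 0.0645, -0.0427, -0.08, 0, 0, 0], [0.06, 0.0645, -0.0427, -0.103, 0, 0, 0], [0.06, 0.0645, -0.0427, -0.12, 0, 0, 0], [0.06, 0.0645, -0.0427, -0.1275, 0, 0, 0], [0.06, 0.0645, -0.0427, -0.1285, 0, 0, 0]]]'

```text
t: 23.95
tool_pos: [577.0, -21.8, 45.5]
orientation: [[-0.002, 0.061, 0.998], [0.001, 0.998, -0.061], [-1.0, 0.0, -0.002]]
force: [0.2, 0.2, 0.6]
width: 60.2
```

>>> servo_tool --deltas '[[[0.05, 0, 0, 0, 0, 0, 0], [0.042, 0, 0, 0, 0, 0, 0], [0.035, 0, 0, 0, 0, 0, 0], [0.025, 0, 0, 0, 0, 0, 0], [0.025, 0, 0, 0, 0, 0, 0], [0.025, 0, 0, 0, 0, 0, 0], [0.025, 0, 0, 0, 0, 0, 0]]]'

```text
t: 24.65
tool_pos: [578.9, -23.1, 47.4]
orientation: [[0.002, 0.062, 0.998], [0.0, 0.998, -0.062], [-1.0, 0.0, 0.002]]
force: [-0.7, -0.9, 6.9]
width: 38.8
```

```bash
python3 look.py pics/l12.png
```

```text
24.65 [578.9 -23.1  47.4] [-0.7 -0.9  6.9] 38.8
[[0.002, 0.062, 0.998], [0.0, 0.998, -0.062], [-1.0, 0.0, 0.002]] 86.43
```

View pics/l12.png

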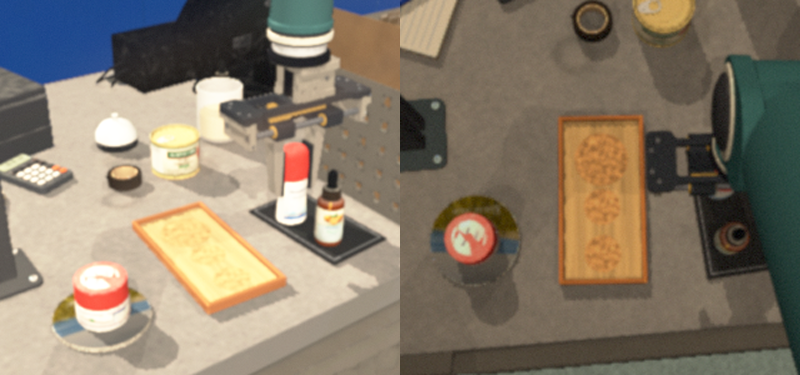

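>>> servo_tool --deltas '[[[0.025, 0, 0, 0.005, 0, 0, 0], [0.025, 0, 0, 0.018, 0, 0, 0], [0.025, 0, 0, 0.035, 0, 0, 0], [0.025, 0, 0.006, 0.049, 0, 0, 0], [0.025, -0.002, 0.018, 0.054, 0, 0, 0], [0.025, -0.005, 0.036, 0.054, 0, 0, 0], [0.025, -0.008, 0.058, 0.054, 0, 0, 0], [0.025, -0.011, 0.08, 0.054, 0, 0, 0], [0.025, -0.014, 0.102, 0.054, 0, 0, 0], [0.025, -0.016, 0.12, 0.054, 0, 0, 0], [0.025, -0.018, 0.134, 0.054, 0, 0, 0], [0.025, -0.018, 0.142, 0.054, 0, 0, 0]]]'

```text
t: 25.95
tool_pos: [559.4, 121.1, 100.5]
orientation: [[-0.001, 0.06, 0.998], [0.001, 0.998, -0.06], [-1.0, 0.001, -0.001]]
force: [0.0, -0.5, -0.7]
width: 38.9
```

>>> servo_tool --deltas '[[[0.025, 0, 0, 0, 0, 0, 0], [0.025, 0, 0, -0.01, 0, 0, 0], [0.025, 0, 0, -0.022, 0, 0, 0], [0.025, 0, 0, -0.033, 0, 0, 0], [0.025, 0, 0, -0.042, 0, 0, 0], [0.025, 0, 0, -0.047, 0, 0, 0], [0.025, 0, 0, -0.049, 0, 0, 0], [0.025, 0, 0, -0.05, 0, 0, 0], [0.025, 0, 0, -0.05, 0, 0, 0], [0.025, 0, 0, -0.05, 0, 0, 0]]]'

```text
t: 26.95
tool_pos: [560.1, 118.3, 51.5]
orientation: [[-0.0, 0.063, 0.998], [-0.0, 0.998, -0.063], [-1.0, -0.0, -0.0]]
force: [-2.9, -2.3, 7.7]
width: 38.8
```

```bash
python3 look.py pics/l13.png
```

```text
26.95 [560.1 118.3  51.5] [-2.9 -2.3  7.7] 38.8
[[-0.0, 0.063, 0.998], [-0.0, 0.998, -0.063], [-1.0, -0.0, -0.0]] 86.41
```

View pics/l13.png

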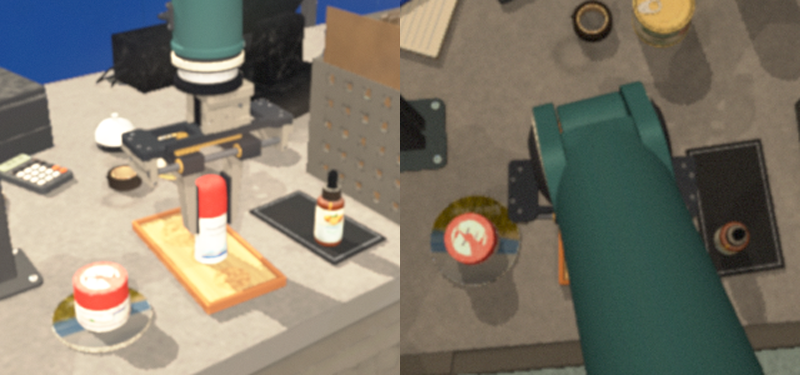

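>>> servo_tool --deltas '[[[0.045, 0, 0, 0, 0, 0, 0], [0.06, 0, 0, 0, 0, 0, 0], [0.065, 0, 0, 0, 0, 0, 0], [0.065, 0, 0, 0, 0, 0, 0], [0.065, 0, 0, 0.005, 0, 0, 0], [0.065, 0, 0, 0.018, 0, 0, 0], [0.065, 0, 0, 0.038, 0, 0, 0], [0.065, 0, 0, 0.06, 0, 0, 0], [0.065, 0, 0, 0.083, 0, 0, 0], [0.065, 0, 0, 0.105, 0, 0, 0], [0.065, 0, 0, 0.12, 0, 0, 0], [0.065, 0, -0.01, 0.124, 0, 0, 0]]]'

```text
t: 28.25
tool_pos: [561.4, 110.4, 177.5]
orientation: [[0.004, 0.06, 0.998], [0.002, 0.998, -0.06], [-1.0, 0.002, 0.004]]
force: [0.3, 0.0, -0.1]
width: 64.9
```

>>> servo_tool --deltas '[[[0.065, -0.008, -0.02, 0, 0, 0, 0], [0.065, -0.02, -0.05, 0, 0, 0, 0], [0.065, -0.033, -0.083, 0, 0, 0, 0], [0.065, -0.044, -0.111, 0, 0, 0, 0], [0.065, -0.051, -0.129, 0, 0, 0, 0], [0.065, -0.0535, -0.135, 0, 0, 0, 0], [0.065, -0.0535, -0.135, -0.01, 0, 0, 0], [0.065, -0.0535, -0.135, -0.03, 0, 0, 0], [0.065, -0.0535, -0.135, -0.053, 0, 0, 0], [0.065, -0.0535, -0.135, -0.076, 0, 0, 0], [0.065, -0.0535, -0.135, -0.098, 0, 0, 0], [0.065, -0.0535, -0.135, -0.118, 0, 0, 0]]]'

```text
t: 29.45
tool_pos: [506.4, -24.5, 54.6]
orientation: [[-0.001, 0.06, 0.998], [0.001, 0.998, -0.06], [-1.0, 0.0, -0.001]]
force: [-0.8, -0.6, 0.9]
width: 65.0
```

>>> servo_tool --deltas '[[[0.065, 0, 0, -0.014, 0, 0, 0], [0.065, 0, 0, -0.022, 0, 0, 0], [0.06, 0, 0, -0.025, 0, 0, 0], [0.055, 0, 0, -0.025, 0, 0, 0]]]'

```text
t: 29.85
tool_pos: [506.8, -25.9, 31.5]
orientation: [[0.0, 0.062, 0.998], [0.0, 0.998, -0.062], [-1.0, 0.0, 0.0]]
force: [-0.6, -0.3, -0.2]
width: 55.6
```

```bash
python3 look.py pics/l14.png
```

```text
29.85 [506.8 -25.9  31.5] [-0.6 -0.3 -0.2] 55.6
[[0.0, 0.062, 0.998], [0.0, 0.998, -0.062], [-1.0, 0.0, 0.0]] 86.45
```

View pics/l14.png

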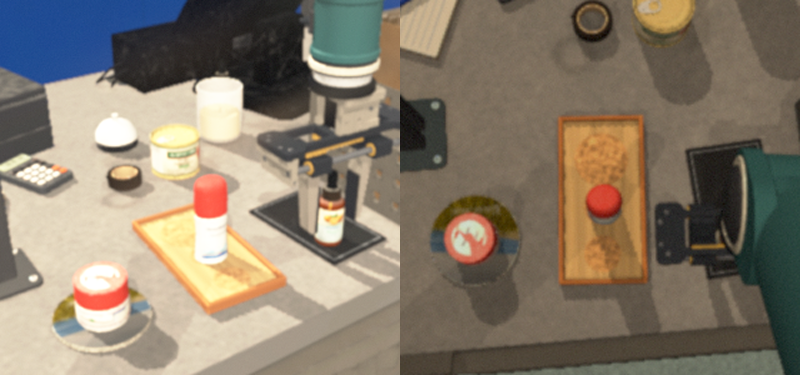

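>>> servo_tool --deltas '[[[0.045, 0, 0, 0, 0, 0, 0], [0.035, 0, 0, 0, 0, 0, 0], [0.028, 0, 0, 0, 0, 0, 0], [0.02, 0, 0, 0, 0, 0, 0], [0.02, 0, 0, 0, 0, 0, 0], [0.02, 0, 0, 0, 0, 0, 0], [0.02, 0, 0, 0, 0, 0, 0]]]'

```text
t: 30.65
tool_pos: [507.0, -26.1, 31.9]
orientation: [[0.001, 0.062, 0.998], [0.0, 0.998, -0.062], [-1.0, 0.0, 0.001]]
force: [-0.4, 0.5, 5.3]
width: 31.8
```

>>> servo_tool --deltas '[[[0.02, 0, 0, 0.005, 0, 0, 0], [0.02, 0, 0, 0.018, 0, 0, 0], [0.02, 0, 0, 0.036, 0, 0, 0], [0.02, 0, 0.006, 0.05, 0, 0, 0], [0.02, 0, 0.018, 0.056, 0, 0, 0], [0.02, -0.001, 0.038, 0.056, 0, 0, 0], [0.02, -0.002, 0.06, 0.056, 0, 0, 0], [0.02, -0.003, 0.083, 0.056, 0, 0, 0], [0.02, -0.003, 0.106, 0.056, 0, 0, 0], [0.02, -0.003, 0.126, 0.056, 0, 0, 0], [0.02, -0.003, 0.14, 0.056, 0, 0, 0], [0.02, -0.003, 0.148, 0.056, 0, 0, 0]]]'

```text
t: 31.85
tool_pos: [503.2, 123.9, 87.6]
orientation: [[-0.0, 0.06, 0.998], [0.0, 0.998, -0.06], [-1.0, 0.0, -0.0]]
force: [-0.5, -0.4, -0.8]
width: 31.6
```

>>> servo_tool --deltas '[[[0.02, 0, 0, 0, 0, 0, 0], [0.02, 0, 0, -0.01, 0, 0, 0], [0.02, 0, 0, -0.022, 0, 0, 0], [0.02, 0, 0, -0.034, 0, 0, 0], [0.02, 0, 0, -0.044, 0, 0, 0], [0.02, 0, 0, -0.049, 0, 0, 0], [0.02, 0, 0, -0.051, 0, 0, 0], [0.02, 0, 0, -0.052, 0, 0, 0], [0.02, 0, 0, -0.052, 0, 0, 0], [0.02, 0, 0, -0.052, 0, 0, 0]]]'

```text
t: 32.85
tool_pos: [503.3, 121.4, 35.9]
orientation: [[-0.001, 0.063, 0.998], [-0.0, 0.998, -0.063], [-1.0, -0.0, -0.001]]
force: [-3.0, -2.8, 6.0]
width: 31.5
```

```bash
python3 look.py pics/l15.png
```

```text
32.85 [503.3 121.4  35.9] [-3.  -2.8  6. ] 31.5
[[-0.001, 0.063, 0.998], [-0.0, 0.998, -0.063], [-1.0, -0.0, -0.001]] 86.41
```

View pics/l15.png

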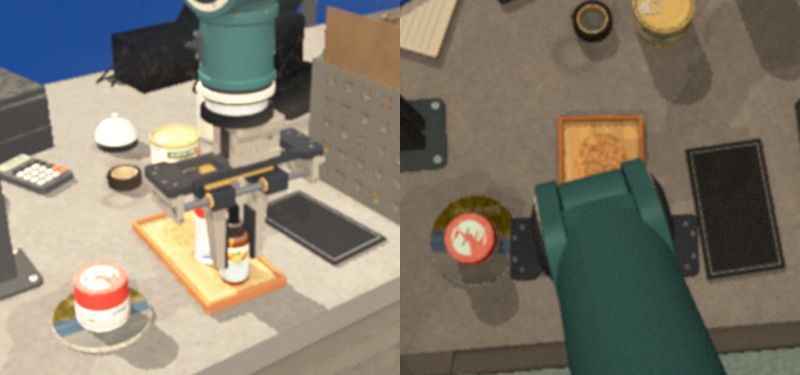

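Release, rise, and move back toward the start to clear the view.

>>> servo_tool --deltas '[[[0.04, 0, 0, 0, 0, 0, 0], [0.055, 0, 0, 0, 0, 0, 0], [0.06, 0, 0, 0, 0, 0, 0], [0.06, 0, 0, 0, 0, 0, 0], [0.06, 0, 0, 0.005, 0, 0, 0], [0.06, 0, 0, 0.018, 0, 0, 0], [0.06, 0, 0, 0.038, 0, 0, 0], [0.06, 0, 0, 0.06, 0, 0, 0], [0.06, 0, 0, 0.085, 0, 0, 0], [0.06, 0, 0, 0.11, 0, 0, 0], [0.06, 0, 0, 0.14, 0, 0, 0], [0.06, 0, 0, 0.17, 0, 0, 0]]]'

```text
t: 34.15
tool_pos: [503.5, 121.8, 207.9]
orientation: [[0.001, 0.062, 0.998], [0.0, 0.998, -0.062], [-1.0, 0.0, 0.001]]
force: [0.6, 0.5, -1.0]
width: 59.9
```

>>> servo_tool --deltas '[[[0.06, -0.008, 0.02, 0.005, 0, 0, -1], [0.06, -0.024, 0.06, 0.01, 0, 0, -3], [0.06, -0.042, 0.1, 0.01, 0, 0, -5], [0.06, -0.062, 0.144, 0.01, 0, 0, -7.5], [0.06, -0.083, 0.187, 0.01, 0, 0, -10], [0.06, -0.103, 0.23, 0.01, 0, 0, -12], [0.06, -0.123, 0.273, 0.01, 0, 0, -14], [0.06, -0.143, 0.315, 0.01, 0, 0, -16], [0.06, -0.163, 0.357, 0.01, 0, 0, -18.5], [0.06, -0.183, 0.399, 0.01, 0, 0, -20.5], [0.06, -0.199, 0.435, 0.01, 0, 0, -22], [0.06, -0.209, 0.455, 0.01, 0, 0, -22.9]]]'

```text
t: 35.35
tool_pos: [291.8, 580.0, 216.6]
orientation: [[-0.0, 0.443, 0.896], [0.002, 0.896, -0.443], [-1.0, 0.001, -0.001]]
force: [0.3, -0.5, -0.4]
width: 60.0
```

>>> servo_tool --deltas '[[[0.06, 0, 0, 0, 0, 0, 0], [0.06, 0, 0, 0, 0, 0, 0], [0.06, 0, 0, 0, 0, 0, 0], [0.06, 0, 0, 0, 0, 0, 0]]]'

```text
t: 35.75
tool_pos: [296.1, 575.6, 216.1]
orientation: [[0.001, 0.448, 0.894], [-0.0, 0.894, -0.448], [-1.0, 0.0, 0.001]]
force: [1.3, -0.4, -0.4]
width: 59.9
```

```bash
python3 - <<'E'
from h import *
s=readout.get_state(); print(s["t"],s["width"],s["tool_pos"])
for n,(a,b,c,d),k in(("scene",(170,470,230,390),2.6),("top",(170,440,220,360),2.6)):
    f=grab_frame(n); g=cv2.resize(f["pixels"][c:d,a:b,::-1],None,fx=k,fy=k,interpolation=cv2.INTER_CUBIC); cv2.imwrite(f"pics/f{n}.png",g)
    z=cv2.imread(f"pics/z{n}.png"); 
    for nm,(x0,y0,x1,y1) in ({"scene":dict(brown=(400,80,470,255),white=(345,20,425,100)),"top":dict(brown=(315,240,380,302),white=(305,145,382,215))}[n]).items():
        r=cv2.matchTemplate(g,z[y0:y1,x0:x1],cv2.TM_CCOEFF_NORMED); m=cv2.minMaxLoc(r); print(n,nm,"shift px",[(m[3][0]-x0)/k,(m[3][1]-y0)/k],round(m[1],3))
E
```

```text
35.75 59.901072557360976 [296.08533678 575.57498654 216.13039349]
scene brown shift px [0.3846153846153846, 0.3846153846153846] 0.996
scene white shift px [0.3846153846153846, 0.3846153846153846] 0.935
top brown shift px [0.3846153846153846, 0.3846153846153846] 0.989
top white shift px [0.3846153846153846, 1.1538461538461537] 0.846
```

View pics/ftop.png

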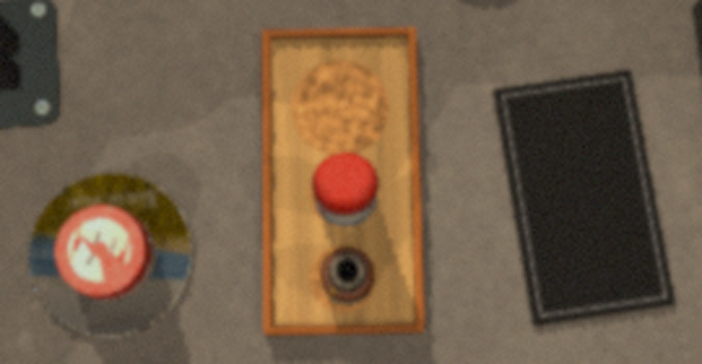

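View pics/fscene.png

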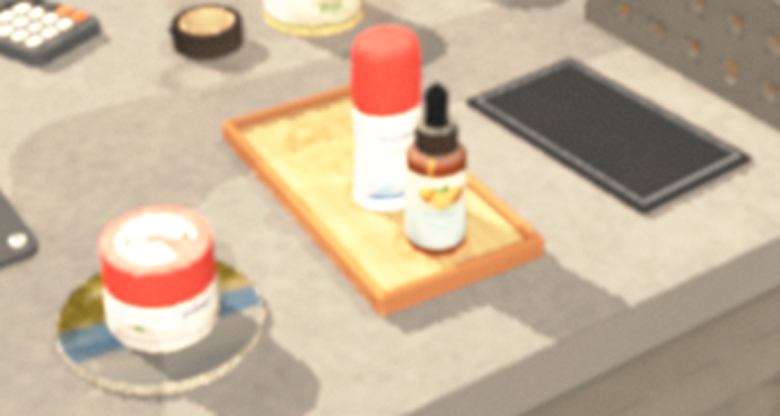

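The views show both bottles within about 1 px of where they started, the pot on the coaster and the gripper clear.

```bash
python3 -c "
from station import robot; print(robot.job_done())"
```

```text
the job is handed in; nothing more can be done
None
```

The job is done in the order asked and handed in at about 36 s. I stood the brown and then the white bottle on the mat, put the pot on the coaster, then returned the white bottle to the middle spot and the brown to the front one. Everything is released and the arm is back near its start, clear of the work.

**Last checks:**
- **Bottles:** both stand upright. Compared with the start pictures they are within about 1 px, or 2 mm; the white bottle's match in the top view was the weaker one.
- **Pot:** the top view puts it about 1–2 mm from the coaster's centre. The scene view disagreed by 5–7 mm, but from rough hand-picked points, so I went by the top view.
- **Other things:** I saw no change in the tin and tape in the pictures, but did not measure them.

**What went less well:**
- **Contact with the card box:** while first setting the brown bottle on the mat, the wrist read about 7 N sideways. This was probably the gripper body touching the box, so I moved 12 mm away and the force went.
- **First grasp:** closing on the brown bottle shifted it about 2 mm, which I corrected when putting it back.

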